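Stand the toppled canvas back on the table easel and push the holder down on it

TASK

The little canvas has toppled forward off its easel and is leaning on the teal-lidded jar. With your fingertips, gently push its front until it stands back flat against the easel's mast, then push the easel's top holder down the mast until it sits fully on the canvas's upper edge, lip in front. Only push: do not grip or lift anything, keep the canvas's foot in the tray, leave the jar standing where it is, and do not disturb the black-lidded tub or the bottles.

Things in the scene. Friction and masses are not known exactly. Their poses are not given: they have to be found in the camera images.
- canvas: White stretched canvas, 240 wide, 180 high, 18 thick, about 0.25 kg, loose. Lower edge in the easel's tray; front leans 12 to 23 deg forward of vertical, over the jar's rim. Origin: middle of the lower BACK edge. Axes: x from front face (x = -18 mm) to back (x = 0), i.e. away from the robot; y along its width (+-120 mm); z up its height (0 to 180 mm).
- canvas_top (a point): Middle of the canvas's upper FRONT edge (x = -18, z = 180 mm in the canvas's frame).
- canvas_mid (a point): Centre of the canvas (x = -9, z = 90 mm in its frame).
- easel_mast: Mast and tray of the wooden table easel, fixed to the desk. Origin: middle of the tray, 50 mm above the desk, on the face the canvas rests on. The frame leans 15 deg back: x square to that face, away from the robot; y along the tray; z up the mast. Tray groove x = -24 to 0, 7 mm lip before it. A properly standing canvas has the same frame: foot z = 0, back x = 0, front x = -18 mm.
- easel_mast_top (a point): Top end of the mast (34 mm wide, 16 mm thick), at x = 0, z = 310 mm in easel_mast's frame. A cross rest, 150 mm wide, lies level with the mast's front face at z = 125 mm.
- holder (a joint): Dark wooden top holder on the mast. Value: metres slid DOWN the mast (-z of easel_mast) from its highest place; starts 0 to 0.045; about 3 N of friction, stays where left. Its plate's underside is at z = 0.255 - value; a lip 24 to 31 mm before the mast hangs 12 mm lower, to go in front of the canvas. On a properly standing canvas it sits at 0.075; it would run on to 0.10 without one.
- holder_top (a point): Point on the flat upper face of the holder's tongue, where to press: 26 mm before the mast's front face, in the middle of its width. The tongue is 36 mm wide, 14 mm thick, reaches 44 mm forward of the mast and is square to it; the collar round the mast behind it is 57 mm wide and 20 mm higher.
- jar: Full jar with a teal screw lid, 88 mm wide, 118 mm high, 0.7 kg, loose, upright before the easel; the canvas leans on its rim. Origin: centre of its underside, z up.
- tub: Squat white screw tub with a black lid, 76 mm wide, 61 mm high, loose bystander. Origin: centre of its underside.
- medium_bottle_1: Small bottle with a white cap, 47 mm wide, 95 mm high, loose bystander. Origin: centre of its underside.
- medium_bottle_2: A second bottle of the same kind, loose bystander. Origin: centre of its underside.
Things that resemble listed ones, but are neither listed nor needed, are in the scene too. What is shaped like the jar but blue is not meant.

How it is judged:
By the outcome, as a careful person would: the job done as asked, in the order asked, and still so for the second after the job is handed in, with the robot touching nothing.
It also fails if it takes over 45 s, if anything falls off the work surface, if the arm or the gripper's body presses on something with over 40 N, if the wrist force passes 120 N, or if a joint passes its speed limit or range.

ROBOT

A 7-joint arm with a two-finger parallel gripper is mounted at the origin on a cart in front of the work surface, level with it; the furniture and walls round the work are solid. World frame = base frame: x ahead of the robot, y to its left, z up, the work surface at z = 0. Lengths are in m, angles in rad, forces in N, time in s.
With the tool pointing down it reaches from about 0.35 to 0.9 m from the base axis. Payload 19.9 kg.
Tool frame: the origin (TCP) lies midway between the tips of the shut fingers; the grasp point (between the pads) lies 19 mm behind it; x points along the fingers, z is the direction in which the jaws open and shut, and the axes are right-handed (so a half turn about x gives the same grasp; the last joint's range is limited). The gripper opens to 94 mm and grips with 3 to 60 N. Pads are 16 mm wide; open, the fingers measure 119 mm over their backs; the gripper's body (75 mm by 177 mm) begins 78 mm behind the grasp point.
Start: joints at [-1.187, 0.417, -0.01, 1.614, 0.005, 1.111, -0.053], TCP at [0.258, 0.569, 0.205] pointing down, gripper open.
Joint ranges: [-2.81, 2.81], [-0.39, 2.02], [-1.27, 1.25], [0.06, 2.57], [-1.19, 4.33], [0.19, 2], [-2.82, 2.82]. Speed limits (rad/s): [1.89, 1.89, 2.39, 2.39, 3.01, 3.01, 3.01].

INTERFACE

Orientations are given as [roll, pitch, yaw] about the fixed x, y, z axes, in that order (R = Rz(yaw) Ry(pitch) Rx(roll)).
In Python, from plant import state, eyes, ticket gives the robot as it stands. The module is installed in compiled form; this text tells all that it offers.
- The arm moves only by the tool move_arm, never from a script. Its argument "commands" is text: rows parted by semicolons, each of 6 numbers parted by spaces: the shift along the world's x, y, z in m, then the turn, a rotation vector about the world's x, y, z in rad. In form: x y z rx ry rz; .... A call has 1 to 20 rows; each row shifts and turns the commanded pose from where the row before left it; what a row does not reach is not made up. A row lasts 1/12 s, in which the tool goes at most 41.7 mm and 7.16 degrees, less where a joint would pass 70% of its speed; a pose out of reach is approached as far as the arm can. A call is refused whole if a number of a shift passes 0.0417 or a number of a turn 0.125, either way. A call with a gripper value outside its range is refused whole. "jaw" is the opening, from 0 (shut) to 1 (fully open), set as the call begins (left out, the last holds). The fingers move at their own pace and stop on an object; "grip_force" is the grip in N (left out, the last holds). Time passes only in rows, so rows that do not move let the fingers close. It gives the time, the measured TCP pose, the force and the opening at its end, in the units of the state.
- state(): the state, without advancing time (a new reading comes with each control period).
- eyes.camera(name): name is "scene" or "top"; returns a dict with "image" (480x640x3 uint8, red, green, blue), "intrinsics" (3x3 intrinsics, pixels), "dist_coeffs" ([k1, k2, p1, p2, k3] as OpenCV has them; the pictures are not rectified), "xyz" and "rotation" of the camera in the world. Camera axes: x right, y up, looking along -z (the intrinsics and any distortion apply to the point x, -y, -z); pixel columns grow to the right and rows downward; lengths in m; the calibration is good to about 2 mm. A picture is of the moment at which its call begins. There is no depth.
- ticket.job_done(): hands the job in, once; it reports no verdict.
The state is a dict: "time": time; "qpos": joint angles; "joint_vel": joint speeds; "joint_torque": joint torques, N m; "tool_pos": TCP position; "orientation": TCP orientation; "contact_force": force on the tool from outside, world axes, zero at the start; "ft_torque": the same for the moment, N m; "grip_width": finger opening in m.
Only numpy, scipy, OpenCV 4.12 (cv2) and the standard library are available. Lean on these libraries where they do the work, as an engineer would, in place of code of your own. Each camera call takes 0.05 s, during which the arm holds its last target. There are 200 camera calls.

## Working session

There is one attempt and no reset: what is moved stays moved. The work goes in short steps, Python scripts to look and compute and a tool call to move; the robot and the scene stay as the last step left them, time stands still between calls to the robot, and variables do not carry over. Pictures are saved under pics/ and viewed, about 8 in all and at most 12, crops included, and the job is handed in when it is done.

Besides the shell and the picture viewer there is one more tool, called after "Emit:" by a JSON object that holds its "api" and its "payload", one argument or row to a line. move_arm: Moves the arm, as the interface text tells. Its arguments: {"type":"object","properties":{"commands":{"type":"string"},"jaw":{"type":"number"},"grip_force":{"type":"number"}},"required":["commands"]}

```bash
mkdir -p pics; cat > h.py <<'E'
import numpy as np, cv2
from plant import state, eyes, ticket
def cam(n):
    c=eyes.camera(n); c={k:np.array(v) for k,v in c.items()}; return c
def ray(c,px):
    u=cv2.undistortPoints(np.array([[px]],float),c['intrinsics'].astype(float),c['dist_coeffs'].astype(float))[0,0]
    d=c['rotation'].reshape(3,3)@np.array([u[0],-u[1],-1.]); return c['xyz'],d/np.linalg.norm(d)
def onz(c,px,z):
    o,d=ray(c,px); return o+d*(z-o[2])/d[2]
def tri(c1,p1,c2,p2):
    o1,d1=ray(c1,p1);o2,d2=ray(c2,p2)
    s=np.linalg.lstsq(np.stack([d1,-d2],1),o2-o1,rcond=None)[0]
    a=o1+s[0]*d1;b=o2+s[1]*d2; return (a+b)/2,np.linalg.norm(a-b)
def proj(c,P):
    q=(np.atleast_2d(P)-c['xyz'])@c['rotation'].reshape(3,3); q=q*[1,-1,-1]
    return cv2.projectPoints(q.reshape(-1,1,3),np.zeros(3),np.zeros(3),c['intrinsics'].astype(float),c['dist_coeffs'].astype(float))[0][:,0]
def save(n,im,s=1): cv2.imwrite(n,cv2.resize(im[...,::-1],None,fx=s,fy=s,interpolation=cv2.INTER_CUBIC))
E
python3 - <<'E'
from h import *
import pickle
np.set_printoptions(precision=3,suppress=True)
C={n:cam(n) for n in('scene','top')}
pickle.dump(C,open('c0.pkl','wb'))
for n in C: save(f'pics/{n}0.png',C[n]['image'],1.25); print(n,C[n]['xyz'],C[n]['rotation'],C[n]['intrinsics'][0])
print(state())
E
```

```text
scene [ 0.034 -0.803  0.834] [ 1.038 -0.006 -0.551] [515.791   0.    313.963]
top [0.371 0.066 1.357] [ 0.206 -0.001 -1.478] [540.339   0.    313.754]
{'time': 0.1, 'qpos': array([-1.186,  0.418, -0.01 ,  1.614,  0.005,  1.111, -0.053]), 'joint_vel': array([-0.001, -0.001,  0.   , -0.002, -0.   ,  0.001,  0.001]), 'joint_torque': array([  0.001, -85.257,   0.64 , -42.669,  -0.049,   0.016,   0.   ]), 'tool_pos': array([0.258, 0.569, 0.205]), 'orientation': array([-3.07 ,  1.57 , -1.925]), 'contact_force': array([-0.194,  1.166,  1.036]), 'ft_torque': array([-0.023,  0.019,  0.   ]), 'grip_width': 0.09407143831313161}
```

View pics/scene0.png

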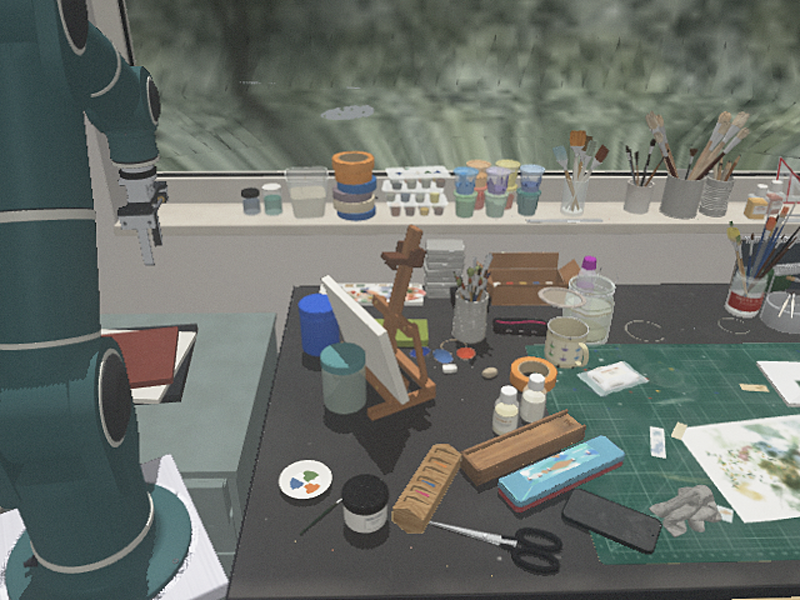

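View pics/top0.png

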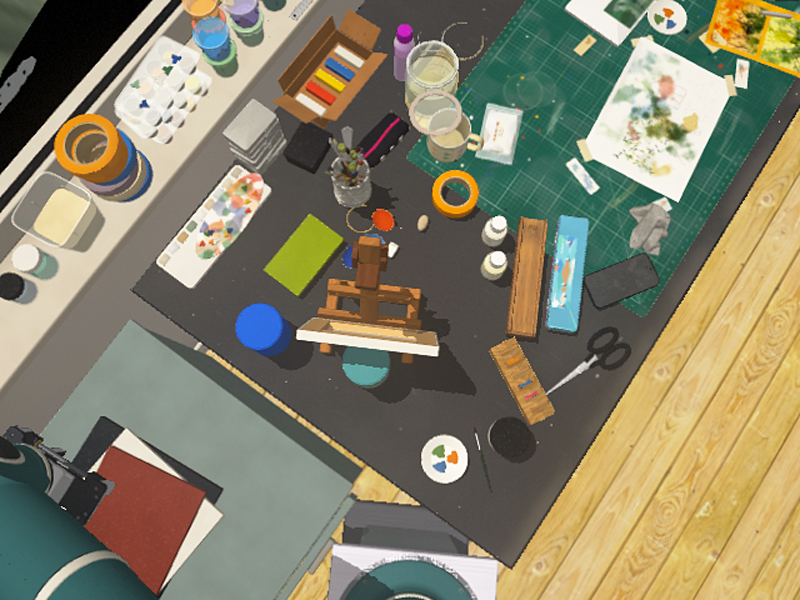

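The canvas (scene px 365,340; top 368,340) leans on the teal-lidded jar (scene 343,378; top 366,365). Lookalikes are the blue jar (320,325), the windowsill jars (270,198) and (250,200), and the glass jars (590,305) and (470,315). I choose the teal-lidded jar under the canvas. The holder is at scene (403,255), the tub at (365,503), and the bottles at (505,408) and (533,397). Next is a close crop.

```bash
python3 - <<'E'
s=open('h.py').read()
s=s.replace("return c\n","c['rotation']=Rotation.from_euler('xyz',c['rotation']).as_matrix(); return c\n",1).replace("import numpy","from scipy.spatial.transform import Rotation\nimport numpy",1)
open('h.py','w').write(s)
from h import *
import pickle
C=pickle.load(open('c0.pkl','rb'))
for n in C: C[n]['rotation']=Rotation.from_euler('xyz',C[n]['rotation']).as_matrix()
pickle.dump(C,open('c0.pkl','wb'))
a=C['scene']['image'][175:345,250:355]; b=C['top']['image'][180:315,215:365]
a=cv2.resize(a,None,fx=3.5,fy=3.5,interpolation=cv2.INTER_CUBIC);b=cv2.resize(b,None,fx=2.85,fy=2.85,interpolation=cv2.INTER_CUBIC)
o=np.zeros((600,800,3),np.uint8);o[:a.shape[0],:a.shape[1]]=a;o[:b.shape[0],370:370+b.shape[1]]=b
save('pics/crop.png',o)
c=C['top']; np.set_printoptions(precision=3,suppress=True)
for nm,p,z in [('tub',(513,440),.061),('jar',(366,366),.118),('b1',(495,263),.095),('b2',(495,229),.095),('blue',(262,330),.118)]:
    print(nm,onz(c,(p[0]/1.25,p[1]/1.25),z))
E
```

```text
tub [ 0.376 -0.164  0.061]
jar [0.484 0.123 0.118]
b1 [ 0.707 -0.104  0.095]
b2 [ 0.775 -0.1    0.095]
blue [0.533 0.321 0.118]
```

View pics/crop.png

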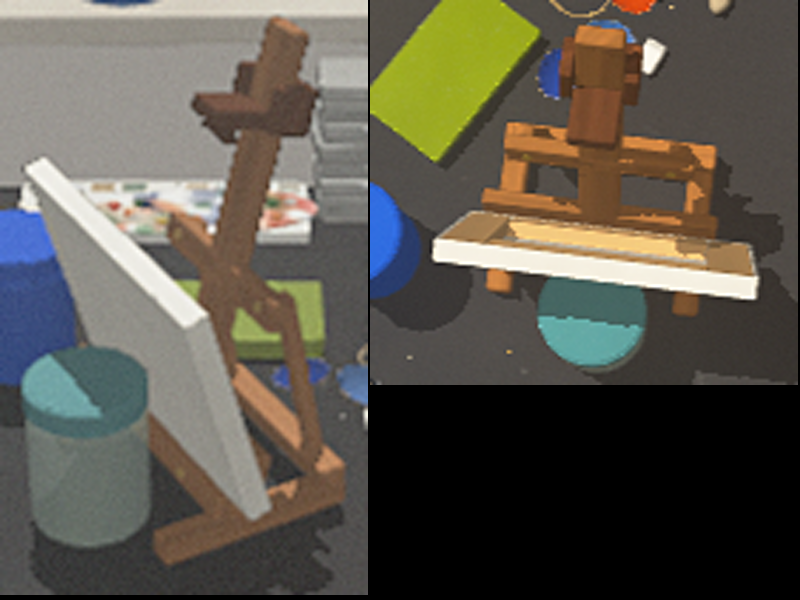

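```bash
python3 - <<'E'
from h import *
import pickle
C=pickle.load(open('c0.pkl','rb'))
r=lambda i:cv2.resize(i,None,fx=10,fy=10,interpolation=cv2.INTER_LANCZOS4)
a=r(C['scene']['image'][175:220,302:345]); b=r(C['top']['image'][186:234,281:316])
o=np.zeros((480,790,3),np.uint8);o[:a.shape[0],:a.shape[1]]=a;o[:b.shape[0],440:440+b.shape[1]]=b
o=np.clip(o.astype(float)*1.5,0,255).astype(np.uint8)
save('pics/crop2.png',o)
E
```

```text
(no output)
```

View pics/crop2.png

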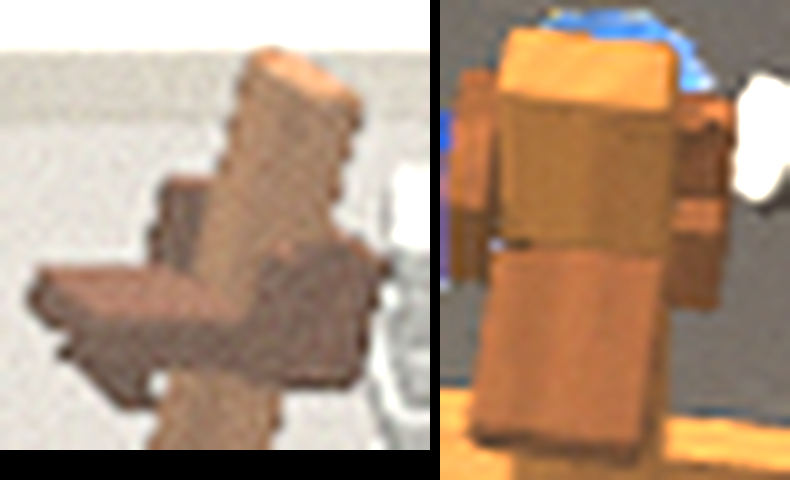

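```bash
cat > fit.py <<'E'
from h import *
from scipy.optimize import least_squares
def frame(x,y,yaw,lean,z=.05): return np.array([x,y,z]),Rotation.from_euler('zy',[0,0]).as_matrix()@Rotation.from_euler('z',yaw).as_matrix()@Rotation.from_euler('y',lean).as_matrix()
S=lambda u,v:('scene',302+u/10,175+v/10); T=lambda u,v:('top',281+(u-440)/10,186+v/10)
s=lambda u,v:('scene',250+u/3.5,175+v/3.5); t=lambda u,v:('top',215+(u-370)/2.85,180+v/2.85)
def solve(C,obs,p0,model):
    f=lambda p:np.concatenate([proj(C[o[0]],model(p,k))[0]-np.array(o[1:])+.45 for k,o in obs])
    r=least_squares(f,p0,loss='soft_l1'); return r.x,r.fun.reshape(-1,2)
E
python3 - <<'E'
from fit import *
import pickle
np.set_printoptions(precision=4,suppress=True)
C=pickle.load(open('c0.pkl','rb'))
tz=.255+.014
M=[((.016,.017,.31),T(508,30)),((.016,-.017,.31),T(675,48)),((0,.017,.31),T(498,95)),((0,-.017,.31),T(668,108)),
 ((.016,.017,.31),S(268,48)),((.016,-.017,.31),S(360,98)),
 ((-.044,.018,'h'),T(472,435)),((-.044,-.018,'h'),T(640,450)),((0,.018,'h'),T(495,250)),((0,-.018,'h'),T(662,258)),
 ((-.044,.018,'h'),S(36,270)),((-.044,-.018,'h'),S(80,322))]
def mm(p,k):
    o,R=frame(p[0],p[1],p[2],np.radians(15)); q=np.array([k[0],k[1],tz-p[3] if k[2]=='h' else k[2]],float); return o+R@q
p,r=solve(C,M,[.58,.1,0,.02],mm); print('easel',p);print(r.T)
K=[((-.018,.12,.18),s(27,170)),((-.018,-.12,.18),s(185,326)),((0,.12,.18),s(48,158)),((0,-.12,.18),s(208,318)),((0,-.12,0),s(270,508)),((-.018,-.12,0),s(247,515)),
 ((-.018,.12,.18),t(435,262)),((-.018,-.12,.18),t(755,299)),((0,.12,.18),t(435,238)),((0,-.12,.18),t(757,277))]
def cm(q,k):
    o,R=frame(q[0],q[1],q[2],q[3],q[4]); return o+R@np.array(k)
q,r=solve(C,K,[.58,.1,0,-.3,.05],cm); print('canvas',q,np.degrees(q[3]));print(r.T)
o,R=frame(*q); print('top edge mid',o+R@[-.018,0,.18],'L',o+R@[-.018,.12,.18],'R',o+R@[-.018,-.12,.18])
o2,R2=frame(p[0],p[1],p[2],np.radians(15)); print('foot in easel',R2.T@(o-o2)); print('stand top front',o2+R2@[-.018,0,.18],'press',o2+R2@[-.026,0,tz-p[3]], 'seated',o2+R2@[-.026,0,tz-.075]);print('axes',R2)
E
```

```text
easel [ 0.5686  0.1282 -0.0094  0.0166]
[[-0.5903  0.0684 -0.5904 -0.1112  1.9686  0.615  -0.641   0.5251 -0.2578
   0.6844 -1.46    1.946 ]
 [-0.1062 -0.1917  0.428   0.8598  0.1088  0.1227  0.0542  0.3611 -0.6301
   0.3293 -0.349   0.3038]]
canvas [ 0.5714  0.1186 -0.0295 -0.2746  0.0592] -15.734862733553157
[[-1.2157 -0.1641 -0.9904  0.2879  0.381   0.6337 -0.9229  0.0481 -0.0104
   0.4037]
 [-0.5464  0.7091 -0.4234 -1.0466  0.737   2.6415 -0.458   0.4809 -0.4624
  -0.2552]]
top edge mid [0.5053 0.1205 0.2276] L [0.5089 0.2405 0.2276] R [0.5018 0.0006 0.2276]
foot in easel [ 0.0005 -0.0096  0.0096]
stand top front [0.5978 0.1279 0.2285] press [0.6088 0.1278 0.3006] seated [0.5937 0.1279 0.2441]
axes [[ 0.9659  0.0094  0.2588]
 [-0.009   1.     -0.0024]
 [-0.2588  0.      0.9659]]
```

```bash
python3 - <<'E'
from h import *
np.set_printoptions(precision=3,suppress=True)
R=Rotation.from_euler('xyz',state()['orientation']);print(R.as_matrix())
for s in (1,-1):
    x=np.array([.707,0,-.707]);z=np.array([0,s,0]);T=Rotation.from_matrix(np.stack([x,np.cross(z,x),z],1))
    print(s,(T*R.inv()).as_rotvec())
E
```

```text
[[-0.    -0.911  0.413]
 [-0.001  0.413  0.911]
 [-1.    -0.    -0.001]]
1 [-0.166 -0.773  0.404]
-1 [ 1.048 -0.228 -2.531]
```

Emit:
{"api": "move_arm", "payload": {
  "commands": "0 0 0.03 0 0 0; 0 -0.02 0.03 -0.0184 -0.086 0.045; 0.01 -0.03 0 -0.0184 -0.086 0.045; 0.01 -0.03 0 -0.0184 -0.086 0.045; 0.01 -0.03 0 -0.0184 -0.086 0.045; 0.01 -0.03 0 -0.0184 -0.086 0.045; 0.01 -0.03 0 -0.0184 -0.086 0.045; 0.01 -0.03 0 -0.0184 -0.086 0.045; 0.01 -0.03 0 -0.0184 -0.086 0.045; 0.01 -0.03 0 -0.0184 -0.086 0.045; 0.01 -0.03 0 0 0 0; 0.01 -0.03 0 0 0 0; 0.01 -0.03 0 0 0 0; 0.01 -0.03 0 0 0 0; 0.01 -0.03 0 0 0 0; 0.01 -0.03 0 0 0 0; 0 0 0 0 0 0; 0 0 0 0 0 0"
}}

```text
time: 1.6
tool_pos: [0.3906, 0.151, 0.2655]
orientation: [-1.567, 0.787, 0.002]
contact_force: [-0.7, 0.2, -0.1]
grip_width: 0.0942
```

Emit:
{"api": "move_arm", "payload": {
  "commands": "0.015 -0.005 -0.01 0 0 0; 0.015 -0.005 -0.01 0 0 0; 0.015 -0.005 -0.01 0 0 0; 0.015 -0.005 -0.01 0 0 0; 0.015 -0.004 -0.01 0 0 0; 0.015 -0.004 -0.01 0 0 0; 0 0 0 0 0 0; 0.003 0 0 0 0 0; 0.003 0 0 0 0 0; 0.003 0 0 0 0 0; 0.003 0 0 0 0 0; 0.003 0 0 0 0 0; 0.003 0 0 0 0 0; 0.003 0 0 0 0 0; 0.003 0 0 0 0 0; 0.003 0 0 0 0 0; 0.003 0 0 0 0 0"
}}

```text
time: 3.02
tool_pos: [0.5106, 0.1238, 0.2053]
orientation: [-1.567, 0.788, 0.004]
contact_force: [-1.1, -0.4, 0.5]
grip_width: 0.094
```

Emit:
{"api": "move_arm", "payload": {
  "commands": "0.003 0 0 0 0 0; 0.003 0 0 0 0 0; 0.003 0 0 0 0 0; 0.003 0 0 0 0 0; 0.003 0 0 0 0 0; 0.003 0 0 0 0 0; 0.003 0 0 0 0 0; 0.003 0 0 0 0 0; 0.003 0 0 0 0 0; 0.003 0 0 0 0 0; 0.003 0 0 0 0 0; 0.003 0 0 0 0 0"
}}

```text
time: 4.02
tool_pos: [0.5466, 0.1239, 0.2053]
orientation: [-1.568, 0.788, 0.004]
contact_force: [-1.0, -0.3, -0.4]
grip_width: 0.0937
```

```bash
python3 - <<'E'
from h import *
a=cam('scene')['image'][165:345,230:370]; b=cam('top')['image'][170:315,215:365]
a=cv2.resize(a,None,fx=3,fy=3,interpolation=cv2.INTER_CUBIC);b=cv2.resize(b,None,fx=2.5,fy=2.5,interpolation=cv2.INTER_CUBIC)
o=np.zeros((560,800,3),np.uint8);o[:a.shape[0],:a.shape[1]]=a;o[:b.shape[0],425:425+b.shape[1]]=b
save('pics/p1.png',o)
E
```

```text
(no output)
```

View pics/p1.png

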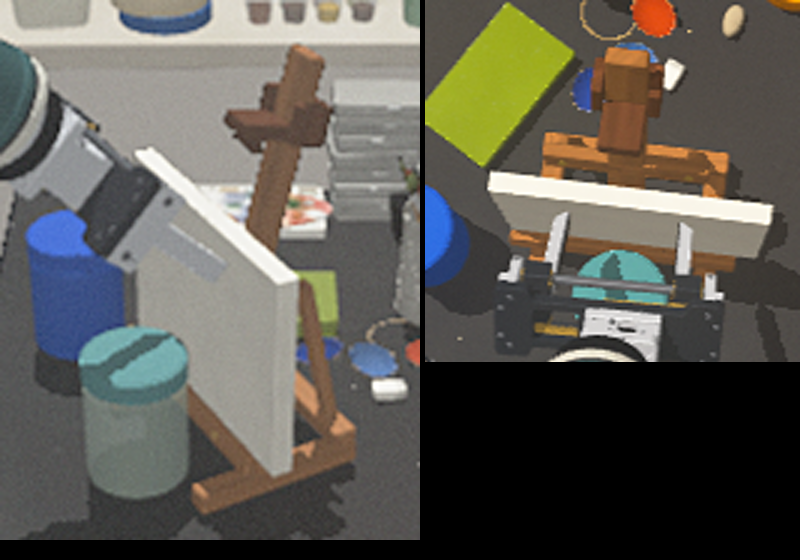

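Canvas (left crop, top edge 140,152 to 290,275) is about vertical with both fingertips on its front. The jar stands where it was, and the top holder (265,115) is clear.

Emit:
{"api": "move_arm", "payload": {
  "commands": "0.003 0 0 0 0 0; 0.003 0 0 0 0 0; 0.003 0 0 0 0 0; 0.003 0 0 0 0 0; 0.003 0 0 0 0 0; 0.003 0 0 0 0 0; 0.003 0 0 0 0 0; 0.003 0 0 0 0 0; 0.003 0 0 0 0 0; 0.003 0 0 0 0 0; 0.002 0 0 0 0 0; 0 0 0 0 0 0"
}}

```text
time: 5.12
tool_pos: [0.5786, 0.1238, 0.2053]
orientation: [-1.568, 0.788, 0.004]
contact_force: [0.6, -0.4, 0.2]
grip_width: 0.0937
```

Emit:
{"api": "move_arm", "payload": {
  "commands": "0.002 0 0 0 0 0; 0.002 0 0 0 0 0; 0.001 0 0 0 0 0; 0.001 0 0 0 0 0; 0 0 0 0 0 0"
}}

```text
time: 5.53
tool_pos: [0.5844, 0.1238, 0.2053]
orientation: [-1.568, 0.788, 0.004]
contact_force: [0.0, -0.6, 0.3]
grip_width: 0.0944
```

Emit:
{"api": "move_arm", "payload": {
  "commands": "0.001 0 0 0 0 0; 0.001 0 0 0 0 0; 0.001 0 0 0 0 0; 0.001 0 0 0 0 0; 0 0 0 0 0 0"
}}

```text
time: 5.95
tool_pos: [0.588, 0.1238, 0.2049]
orientation: [-1.567, 0.789, 0.004]
contact_force: [-6.5, 0.1, 1.9]
grip_width: 0.094
```

```bash
cat > look.py <<'E'
from h import *
import pickle,sys
C={n:cam(n) for n in('scene','top')}; pickle.dump(C,open(sys.argv[1]+'.pkl','wb'))
a=C['scene']['image'][165:345,230:370]; b=C['top']['image'][170:315,215:365]
a=cv2.resize(a,None,fx=3,fy=3,interpolation=cv2.INTER_CUBIC);b=cv2.resize(b,None,fx=2.5,fy=2.5,interpolation=cv2.INTER_CUBIC)
o=np.zeros((560,800,3),np.uint8);o[:a.shape[0],:a.shape[1]]=a;o[:b.shape[0],425:425+b.shape[1]]=b
save(f'pics/{sys.argv[1]}.png',o)
E
python3 look.py p2
```

```text
(no output)
```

View pics/p2.png

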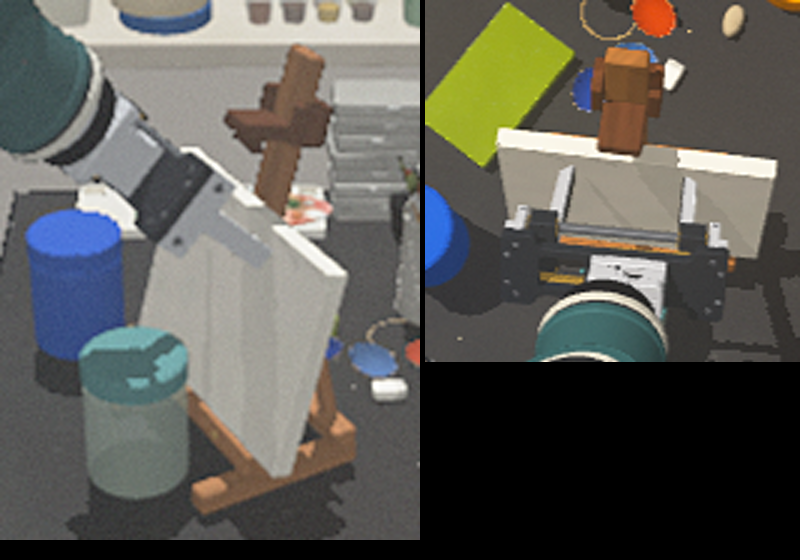

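The canvas is back against the mast: scene crop top edge (185,150)–(345,265), 6.5 N at contact. The jar is unmoved. I'll retreat and measure flatness.

Emit:
{"api": "move_arm", "payload": {
  "commands": "-0.005 0 0 0 0 0; -0.015 0 0 0 0 0; -0.02 0 0 0 0 0; -0.025 0 0.005 0 0 0; -0.025 0 0.015 0 0 0; -0.025 0 0.025 0 0 0; -0.025 0 0.025 0 0 0; 0 0 0.025 0 0 0; 0 0 0.025 0 0 0; 0 0 0.02 0 0 0; 0 0 0 0 0 0; 0 0 0 0 0 0",
  "jaw": 0
}}

```text
time: 7.05
tool_pos: [0.4485, 0.1212, 0.326]
orientation: [-1.567, 0.788, -0.0]
contact_force: [-0.1, -0.4, -0.2]
grip_width: 0.0173
```

```bash
sed -i 's/165:345,230:370/170:340,280:365/; s/170:315,215:365/195:285,235:370/; s/fx=3,fy=3/fx=3.5,fy=3.5/; s/fx=2.5,fy=2.5/fx=3.6,fy=3.6/; s/(560,800,3)/(600,800,3)/; s/:425+b/:305+b/;s/,425:/,305:/' look.py; python3 look.py p3
```

```text
(no output)
```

View pics/p3.png

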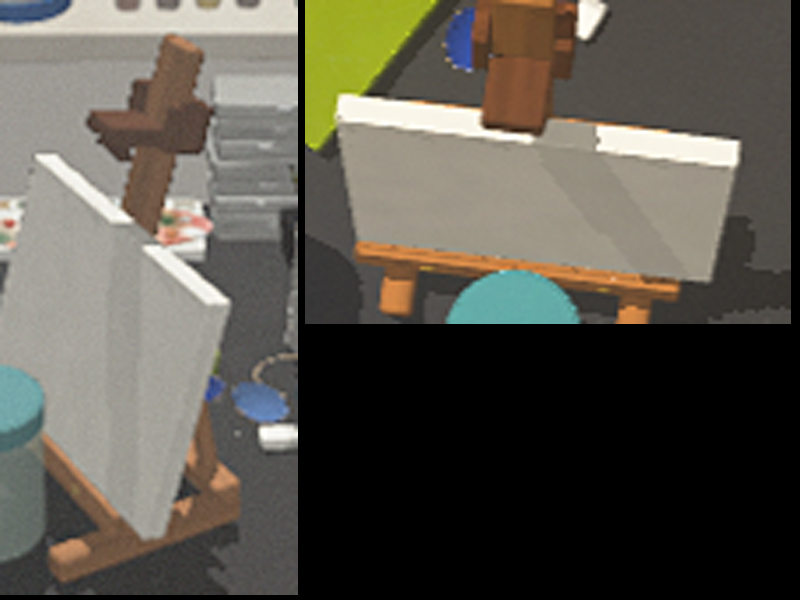

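```bash
python3 - <<'E'
from fit import *
import pickle
np.set_printoptions(precision=4,suppress=True)
C=pickle.load(open('p3.pkl','rb'))
s=lambda u,v:('scene',280+u/3.5,170+v/3.5); t=lambda u,v:('top',235+(u-305)/3.6,195+v/3.6)
K=[((-.018,.12,.18),s(37,158)),((-.018,-.12,.18),s(207,306)),((0,.12,.18),s(57,153)),((0,-.12,.18),s(230,300)),((-.018,-.12,0),s(147,538)),
 ((-.018,.12,.18),t(338,118)),((-.018,-.12,.18),t(736,166)),((0,.12,.18),t(340,95)),((0,-.12,.18),t(740,142)),((-.018,.12,.0),t(357,245)),((-.018,-.12,.0),t(712,282))]
def cm(q,k):
    o,R=frame(q[0],q[1],q[2],q[3],q[4]); return o+R@np.array(k)
q,r=solve(C,K,[.58,.1,0,.2,.05],cm); print('canvas',q,np.degrees(q[3]));print(r.T)
o,R=frame(*q); print('top edge mid',o+R@[-.018,0,.18], 'foot front',o+R@[-.018,0,0])
E
```

```text
canvas [ 0.5708  0.1182 -0.0274  0.256   0.0511] 14.667581965923407
[[-0.8264  0.6212 -0.551   0.5382 -0.867  -0.7002  0.4425  0.1977  0.0203
   0.3493 -0.2908]
 [-1.1575 -0.634   0.3441  0.8008  0.7898  0.4928  0.4143 -0.5147 -0.4468
  -1.3904  0.1083]]
top edge mid [0.5989 0.1174 0.2298] foot front [0.5534 0.1187 0.0557]
```

Fitted canvas: lean 14.7°, foot z 0.051 m, so it stands flat and is seated. In the picture the tray and canvas are parallel. Next I go over the holder.

Emit:
{"api": "move_arm", "payload": {
  "commands": "0 0 0.025 0 0.109 0; 0 0 0.025 0 0.109 0; 0.02 0.002 0.005 0 0.109 0; 0.025 0.002 0 0 0.109 0; 0.025 0.002 0 0 0 0; 0.025 0 0 0 0 0; 0.025 0 0 0 0 0; 0.025 0 0 0 0 0; 0.02 0 0 0 0 0; 0.008 0 -0.015 0 0 0; 0 0 -0.015 0 0 0; 0 0 -0.012 0 0 0; 0 0 0 0 0 0; 0 0 0 0 0 0"
}}

```text
time: 8.32
tool_pos: [0.6218, 0.1273, 0.3283]
orientation: [-1.587, 1.182, -0.021]
contact_force: [1.1, 0.8, 0.2]
grip_width: 0.0003
```

```bash
python3 look.py p4
```

```text
(no output)
```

View pics/p4.png

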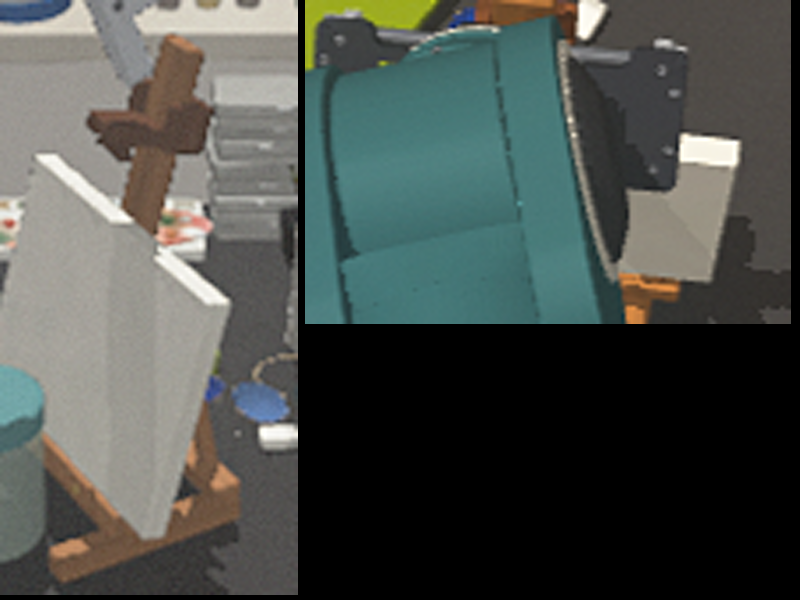

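Fingertip (scene crop 135,80) is just above the tongue (120,115) in front of the mast. Now descending along the mast.

Emit:
{"api": "move_arm", "payload": {
  "commands": "-0.001 0 -0.005 0 0 0; -0.0013 0 -0.005 0 0 0; -0.0013 0 -0.005 0 0 0; -0.0013 0 -0.005 0 0 0; -0.0013 0 -0.005 0 0 0; -0.0013 0 -0.005 0 0 0; -0.0013 0 -0.005 0 0 0; 0 0 0 0 0 0"
}}

```text
time: 9.08
tool_pos: [0.6132, 0.1266, 0.2931]
orientation: [-1.582, 1.181, -0.017]
contact_force: [0.3, 1.4, 0.6]
grip_width: 0.0004
```

Emit:
{"api": "move_arm", "payload": {
  "commands": "-0.0013 0 -0.005 0 0 0; -0.0013 0 -0.005 0 0 0; -0.0013 0 -0.005 0 0 0"
}}

```text
time: 9.33
tool_pos: [0.6097, 0.1267, 0.2787]
orientation: [-1.581, 1.18, -0.016]
contact_force: [-0.3, 0.5, 2.8]
grip_width: 0.0003
```

```bash
sed -i 's/280:365/275:360/' look.py; python3 look.py p5
```

```text
(no output)
```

View pics/p5.png

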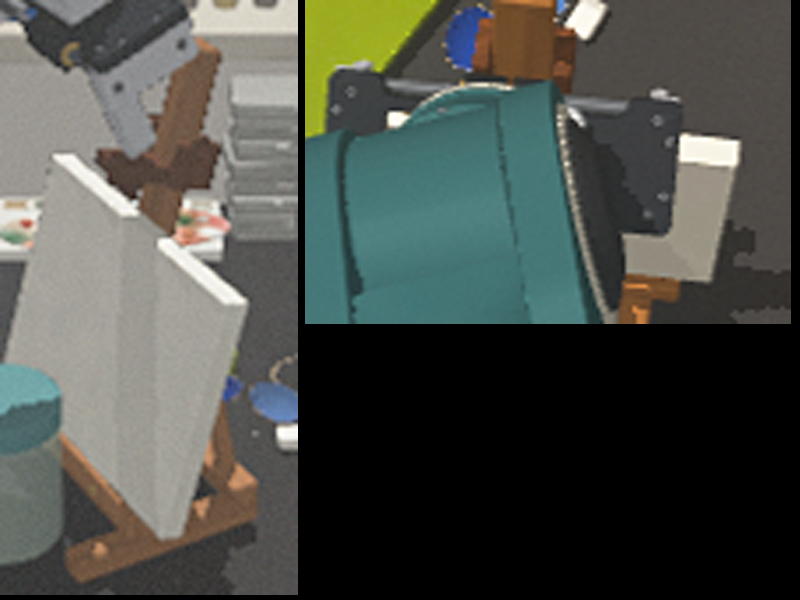

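The holder is moving down the mast with the fingertip on the tongue (140,155), at 2.8 N.

Emit:
{"api": "move_arm", "payload": {
  "commands": "-0.001 0 -0.004 0 0 0; -0.001 0 -0.004 0 0 0; -0.0011 0 -0.004 0 0 0; -0.0011 0 -0.004 0 0 0; -0.0011 0 -0.004 0 0 0; -0.0011 0 -0.004 0 0 0; -0.0008 0 -0.003 0 0 0"
}}

```text
time: 10.02
tool_pos: [0.6024, 0.1267, 0.2516]
orientation: [-1.581, 1.18, -0.017]
contact_force: [-0.7, 0.6, 2.3]
grip_width: 0.0003
```

Emit:
{"api": "move_arm", "payload": {
  "commands": "-0.0005 0 -0.002 0 0 0; -0.0005 0 -0.002 0 0 0"
}}

```text
time: 10.18
tool_pos: [0.6016, 0.1267, 0.2479]
orientation: [-1.581, 1.18, -0.017]
contact_force: [-0.9, 1.0, 5.9]
grip_width: 0.0005
```

Emit:
{"api": "move_arm", "payload": {
  "commands": "-0.0005 0 -0.002 0 0 0; 0 0 0 0 0 0"
}}

```text
time: 10.35
tool_pos: [0.602, 0.1269, 0.2472]
orientation: [-1.579, 1.178, -0.014]
contact_force: [0.6, 0.3, 11.1]
grip_width: 0.0007
```

Emit:
{"api": "move_arm", "payload": {
  "commands": "-0.0003 0 -0.001 0 0 0; 0 0 0 0 0 0; 0.0005 0 0.005 0 0 0; 0.001 0 0.01 0 0 0; 0 0 0.02 0 0 0; -0.005 0 0.025 0 0 0; -0.015 0 0.025 0 0 0; -0.02 0 0.025 0 0 0; -0.025 0 0.02 0 0 0; -0.03 0.01 0 0 0 0; -0.03 0.02 0 0 0 0; -0.03 0.03 0 0 0 0; -0.02 0.03 0 0 0 0; -0.02 0.03 0 0 0 0; 0 0.03 0 0 0 0; 0 0.03 0 0 0 0; 0 0.03 0 0 0 0; 0 0 0 0 0 0; 0 0 0 0 0 0"
}}

```text
time: 11.93
tool_pos: [0.4076, 0.3368, 0.3748]
orientation: [-1.585, 1.181, -0.019]
contact_force: [1.0, -0.5, -0.1]
grip_width: 0.0006
```

```bash
python3 look.py p6; python3 - <<'E'
import pickle; from h import *
C=pickle.load(open('p6.pkl','rb'));D=pickle.load(open('c0.pkl','rb'))
for n,C_ in (('before',D),('after',C)):
    im=C_['top']['image'].astype(int);r,g,b=im[...,0],im[...,1],im[...,2]
    m=(g-r>30)&(b-r>30)&(abs(g-b)<40); m[:,:260]=0;m[:,330:]=0;m[:270]=0;m[330:]=0
    ys,xs=np.nonzero(m);print(n,'jar px max row, cols',ys.max(),xs.min(),xs.max())
a=C['top']['image'].astype(int);b=D['top']['image'].astype(int)
d=np.abs(a-b).max(2)
for nm,(u,v) in dict(tub=(410,352),b1=(396,210),b2=(396,183)).items(): print(nm,d[v-20:v+20,u-20:u+20].max(),np.median(d[v-20:v+20,u-20:u+20]))
E
```

```text
before jar px max row, cols 308 274 310
after jar px max row, cols 307 274 311
tub 7 2.0
b1 48 2.0
b2 39 2.0
```

View pics/p6.png

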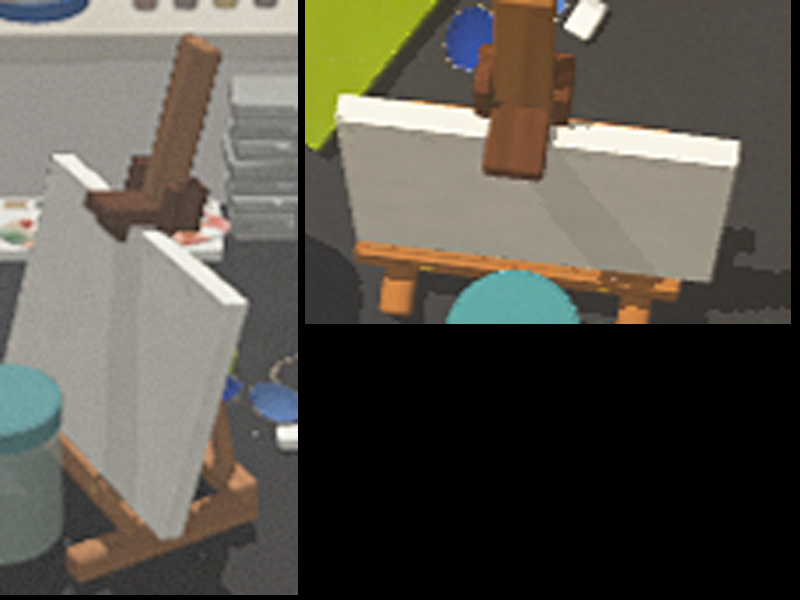

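```bash
python3 - <<'E'
from fit import *
import pickle
C=pickle.load(open('p6.pkl','rb'))
s=lambda u,v:('scene',275+u/3.5,170+v/3.5); t=lambda u,v:('top',235+(u-305)/3.6,195+v/3.6)
o,R=frame(.5686,.1282,-.0094,np.radians(15))
M=[((-.044,.018),t(484,169)),((-.044,-.018),t(545,175)),((0,.018),t(492,106)),((0,-.018),t(552,110)),((-.044,.018),s(88,192))]
p,r=solve(C,M,[.06],lambda p,k:o+R@np.array([k[0],k[1],.269-p[0]])); print(p,r.T.round(1))
ticket.job_done()
E
```

```text
[0.07548847] [[-0.5 -0.3 -0.2 -0.  -1.4]
 [ 0.4  0.5 -0.6 -0.  -0.4]]
the job is handed in; nothing more can be done
```

The canvas now stands back against the easel's mast and the top holder sits on its upper edge, lip in front. The job was handed in at about 12 s on the robot's clock. I pushed the canvas front with both open fingertips, then pressed the holder down with the shut fingertips; nothing was gripped or lifted.

- **Canvas:** The camera fit gives a 14.7° backward lean against the easel's 15°, with the foot at z = 51 mm against the tray's 50 mm. It stands flat with its foot in the tray.
- **Canvas offset:** The fit also puts the canvas about 8–10 mm to one side of the mast's centre. It was already like that at the start, and I did not correct it.
- **Holder:** It measures 75.5 mm slid down, against the 75 mm expected when seated. The lip shows in front of the canvas, and the last reading while pressing was 11 N, taken before a final 1 mm push.
- **Bystanders:** The jar stands within about one pixel of where it was. The tub shows no change. At the bottles the median pixel change is 2, but a few pixels changed by up to 48. I put that down to noise or shadow and did not look closer.
- **Yaw:** The easel fit gave about −0.5° of yaw and the canvas fit −1.6°. In the picture the tray and canvas edges run parallel, so I took the difference as measurement noise.

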